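# Open the shaker's gate and hold it for unloading

## Robot

A 6-joint arm with a two-finger parallel gripper is mounted at the origin on the work surface. World frame = base frame: x ahead of the robot, y to its left, z up, the work surface at z = 0. Lengths are in m, angles in rad, forces in N, time in s.
With the tool pointing down it reaches from about 0.25 to 0.8 m from the base axis. Payload 8.5 kg.
Tool frame: the origin (TCP) lies between the finger pads; the fingertips stand 19 mm ahead of it and the grasp point (between the pads) is the TCP (ctrl.tcp_to_tips is the distance from the TCP to the fingertips, in m); z points along the fingers, y is the line along which they close (so a half turn about z gives the same grasp; the last joint's range is limited). The gripper opens to 85 mm and grips with 20 to 120 N. Pads are 22 mm wide; open, the fingers measure 114 mm over their backs; the gripper's body (76 mm by 85 mm) begins 54 mm behind the grasp point. The pads swing forward as they close: fully open they stand 13 mm farther back than shut.
Start: joints at [1.326, 0.238, -0.013, 1.319, 0, 1.571], TCP at [0.127, 0.509, 0.25] pointing down, gripper open.
Joint ranges: [-2.66, 2.66], [-1.03, 1.9], [-1.14, 1.46], [-1.82, 2.27], [-1.45, 1.34], [-3.14, 3.14]. Speed limits (rad/s): [2.22, 2.22, 2.79, 3.14, 3.14, 3.14].

## Interface

Orientations are given as [roll, pitch, yaw] about the fixed x, y, z axes, in that order (R = Rz(yaw) Ry(pitch) Rx(roll)).
In Python, from bench import ctrl gives the robot as it stands.
- The arm moves only by the shell command python3 -m crank 'ROWS' [OPENING] [FORCE]. ROWS is JSON, a list of rows, each a list of 2 entries, a list of its own where there are three numbers: the shift along the tool's x, y, z in cm, then the turn, a rotation vector about the tool's x, y, z in rad. In form: [[[x, y, z], [rx, ry, rz]], ...]. A call has exactly 5 rows; each row is the pose to reach, as a shift and turn from the pose commanded when the call began, along the tool's axes at that moment; what a row does not reach only later rows make up. A row lasts 1/8 s, in which the tool goes at most 62.5 mm and 10.7 degrees, less where a joint would pass 70% of its speed; a pose out of reach is approached as far as the arm can. A call with a gripper value outside its range is refused whole. OPENING is the finger opening in cm, from 0 to 8.54, set as the call begins (- or left out, the last holds). The fingers move at their own pace and stop on an object; FORCE is the grip in N (left out, the last holds). Time passes only in rows, so rows that repeat a pose let the fingers close, or fill a call up. It gives the time, the measured TCP pose, the force, the opening and the grip force at its end, in the units of the state.
- ctrl.get_state(): the state, without advancing time (a new reading comes with each control period).
- ctrl.grab_frame(name): name is "side" or "top"; returns the picture (480x640x3 uint8, red, green, blue); there is no depth.
- ctrl.camera_params(name): a dict with "fx", "fy", "cx", "cy" (pixels), "camera_from_world" (4x4, takes a point from world to camera coordinates). Camera axes: x right, y down, z forward; pixel columns grow to the right and rows downward; lengths in m; the calibration is good to about 2 mm. A picture is of the moment at which its call begins. camera_params takes no time and is no camera call.
- ctrl.close_job(): hands the job in; it is judged then, once.
The state is a dict: "time_s": time; "qpos": joint angles; "qd": joint speeds; "effort": joint torques, N m; "tool_pos": TCP position; "ee_rot": TCP orientation; "ft_force": force on the tool from outside, world axes, zero at the start; "wrist_torque": the same for the moment, N m; "width": finger opening in m; "finger_force": force on a finger pad.
Only numpy, scipy, OpenCV 4.12 (cv2) and the standard library are available. Lean on these libraries where they do the work, as an engineer would, in place of code of your own. Each camera call takes 0.05 s, during which the arm holds its last target. There are 200 camera calls.

## Task

The shaker has stopped and a colleague is waiting to lift the beakers out through its front gate: first squeeze the safety catch, on the fence beside the gate's free end, fully together so that its tongue clears the gate. Then squeeze the gate's own grip fully to draw its bolt and, by that grip, swing the gate past its half-open check until it stands square to the front or a little further. It springs back if let go, so finish while holding it there with the grip still squeezed in the fingers, and leave the glassware and other things on the bench and the shaker where they stand.

Things in the scene. Friction and masses are not known exactly. Their poses are not given: they have to be found in the camera images.
- shaker: Orbital shaker fixed to the bench: white housing, 350 x 440 mm platform (top 110 mm up) inside a steel rail fence 203 mm high. Origin on the bench under its middle; x to its back, y to its left, z up. The front fence lies at x -165 mm: gate from hinge (y 130) to free end (y -82), gate post with bolt keeper (y -100, top 218 mm up), then a fixed piece to y -210 with the safety catch on it.
- safety (a joint): Slide of the safety catch, m: 0 = its dark tongue lies fully across the front of the gate's free end, 0.018 = fully squeezed (end stop); the gate is clear from about 0.015. Starts within 0.003 of 0. It slides with about 4 N and stays where it is put.
- safety_plate (a point): Top middle of the safety catch's moving plate: upright, black, 24 mm (shaker x) x 6 mm (shaker y), 243 mm above the bench; at joint 0 at shaker x -165, y -150 mm. Squeezing moves it along shaker -y towards the fixed tab.
- safety_tab (a point): Top middle of the safety catch's fixed tab: a like black upright plate, 24 x 6 mm, 243 mm above the bench, at shaker x -165, y -196 mm. Plate and tab measure 52 mm over their outer faces at joint 0, 34 mm fully squeezed. They stand 40 mm proud of the rail; slide parts fill the lowest 10 mm, so pinch the upper 30 mm.
- gate (a joint): Gate angle, rad: 0 shut, grows towards the robot (clockwise from above), 1.57 = square to the front, end stop 1.95. A spring closes it (0.10 N m shut, 0.22 square). The hinge check resists up to about 0.4 N m from 0.25 rad, holds the gate by itself near 0.7, resists again from 0.75 to 0.95 and lies behind from 1.16. Let go from wide open, the gate springs back to 1.15 or less.
- gate_hinge (a point): On the gate's vertical hinge line, 228 mm above the bench, at shaker x -165, y 130 mm. Axes turn with the gate: y points from its free end to the hinge, z up; shut, they match the shaker's axes. The gate is 217 mm long, from 116 to 203 mm above the bench; around the gate nothing but these catches is higher than 230 mm.
- trigger (a joint): Travel of the squeeze grip's moving plate, m: 0 = bolt home in the keeper (rest), 0.018 = fully squeezed (end stop); the bolt is free of the keeper from about 0.014. Its spring takes 6 N to start and 12 N fully squeezed, and pushes it back when let go.
- trigger_plate (a point): Top middle of the grip's moving plate: upright, black, 24 x 6 mm, 243 mm above the bench, at rest 164 mm from the hinge line. Squeezing moves it along the gate towards hinge and fixed plate: 52 mm over the outer faces at rest, 34 mm fully squeezed. Its 8 mm bolt runs along the rail to the keeper, 205 to 213 mm above the bench, so pinch the upper 30 mm.
- dye_beaker: Foil-capped glass beaker with dark dye, 70 mm across, 95 mm high, loose on the bench in front of the shaker; the gate's lower edge passes 20 mm above it. Origin under its centre, z up.
- petri_dish: Closed glass dish, 90 mm across, 18 mm high, loose on the bench. Origin under its centre.
- porcelain_dish: White porcelain dish, 90 mm across, 35 mm high, loose on the bench. Origin under its centre.
- spatula: Steel spatula, 200 mm long, lying loose on the bench. Origin under its middle, x along it.
- swab_jar: Small glass jar of cotton swabs, 56 mm across, 128 mm high with the swabs, loose on the bench to the left. Origin under its centre, z up.
- shaker_beaker0: Foil-capped beaker, 70 mm across, 95 mm high, loose on the shaker's platform. Origin under its centre, z up.
- shaker_beaker1: A second such beaker on the platform. Origin under its centre, z up.
- grip_plate (a point): Top middle of the fixed plate of the gate's squeeze grip: upright, black, 24 mm across the gate x 6 mm along it, standing on the gate's top rail 118 mm from the hinge line, 40 mm high, its top 243 mm above the bench; axes as point gate_hinge.

How it is judged:
By the outcome, as a careful person would: the job done as asked, in the order asked, and still so for the second after the job is handed in, while the arm keeps its last pose, push and grip.
It also fails if it takes over 42 s, if anything falls off the work surface, if the arm or the gripper's body presses on something with over 40 N, if the wrist force passes 120 N, or if a joint passes its speed limit or range.

## Working session

There is one attempt and no reset: what is moved stays moved. The work goes in short steps, Python scripts to look and compute and a shell command to move; the robot and the scene stay as the last step left them, time stands still between calls to the robot, and variables do not carry over. Pictures are saved under pics/ and viewed, at most 10 in all, crops included, and the job is handed in when it is done.

```bash
ls; mkdir -p pics
python3 - <<'E'
from bench import ctrl
import cv2,numpy as np
s=ctrl.get_state();print(s)
for n in("side","top"):
    cv2.imwrite(f"pics/{n}0.png",ctrl.grab_frame(n)[:,:,::-1]);p=ctrl.camera_params(n);print(p)
    T=np.array(p["camera_from_world"]);print("cam pos",-T[:3,:3].T@T[:3,3])
E
```

```text
pics
{'time_s': 0.0, 'qpos': array([ 1.32600255e+00,  2.38760223e-01, -1.42997878e-02,  1.31917304e+00,
       -9.30101960e-07,  1.57082056e+00]), 'qd': array([ 4.11162224e-04,  8.75294314e-04,  5.95128502e-04, -9.74654404e-05,
        2.17736907e-03,  1.21165011e-03]), 'effort': array([ 1.63798115e-03, -5.38773680e+01,  3.46450675e+01,  1.82224461e-02,
        9.58425147e-06,  5.64506948e-06]), 'tool_pos': array([0.12714009, 0.50895916, 0.24967065]), 'ee_rot': array([-3.14015593e+00,  9.64917268e-07,  2.89677464e+00]), 'ft_force': array([-0.39297086, -1.26873101, -1.07693999]), 'wrist_torque': array([-0.04519452, -0.0747648 ,  0.0383445 ]), 'finger_force': 0.0, 'width': 0.08546225374918812}
{'fx': 440.9416918250374, 'fy': 440.9416918250374, 'cx': 320.24668214785044, 'cy': 247.70986889196666, 'camera_from_world': array([[ 0.93395186, -0.35716187, -0.01301274, -0.45704773],
       [-0.21485051, -0.53197722, -0.81904792,  0.28910773],
       [ 0.2856102 ,  0.76774712, -0.57357752,  0.84346719],
       [ 0.        ,  0.        ,  0.        ,  1.        ]])}
cam pos [ 0.24807268 -0.6570108   0.71463946]
{'fx': 446.8629891443332, 'fy': 446.8629891443332, 'cx': 320.3085380735099, 'cy': 240.7724028987175, 'camera_from_world': array([[-0.02071873, -0.9994507 ,  0.02586563,  0.11316805],
       [-0.99718038,  0.01879147, -0.07265106,  0.52596571],
       [ 0.0721251 , -0.02729793, -0.99702196,  1.15004179],
       [ 0.        ,  0.        ,  0.        ,  1.        ]])}
cam pos [0.44388051 0.13461598 1.18190172]
```

View pics/top0.png

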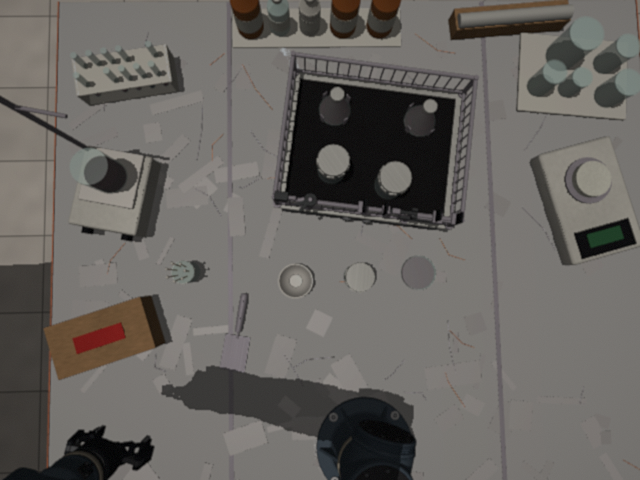

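View pics/side0.png

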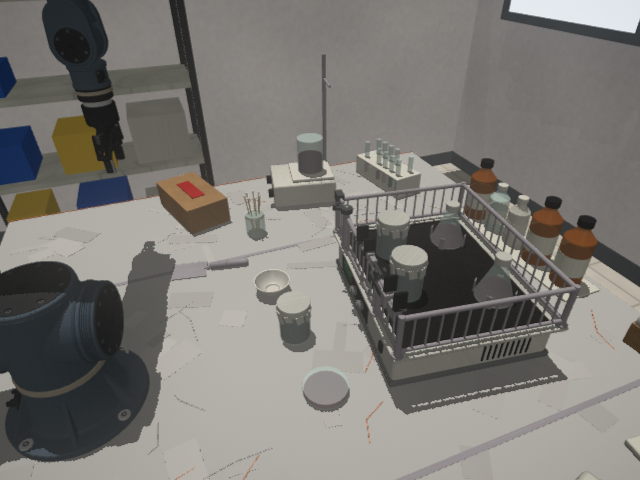

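Top view: shaker with fence corners near px (290,55), (477,75), (462,228), (276,208). The front fence runs from (276,208) to (462,225); the dishes and dye beaker are in front at row ~275. I'll enlarge the front fence.

Run:
```python
import cv2
t=cv2.imread("pics/top0.png")[170:245,265:480]; s=cv2.imread("pics/side0.png")[170:370,320:480]
f=lambda im: cv2.convertScaleAbs(im,alpha=1.8,beta=10)
cv2.imwrite("pics/ztop.png",cv2.resize(f(t),(0,0),fx=3.7,fy=3.7,interpolation=cv2.INTER_CUBIC))
cv2.imwrite("pics/zside.png",cv2.resize(f(s),(0,0),fx=3,fy=3,interpolation=cv2.INTER_CUBIC))
```

```text
(no output)
```

View pics/ztop.png

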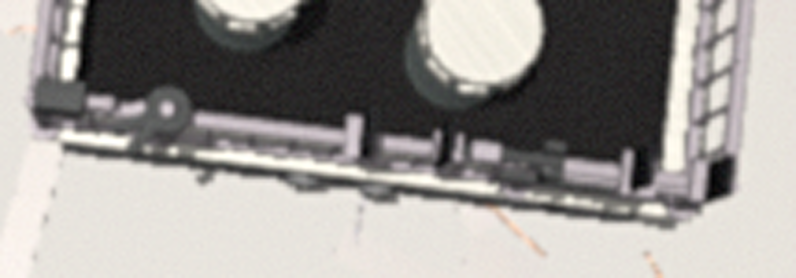

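View pics/zside.png

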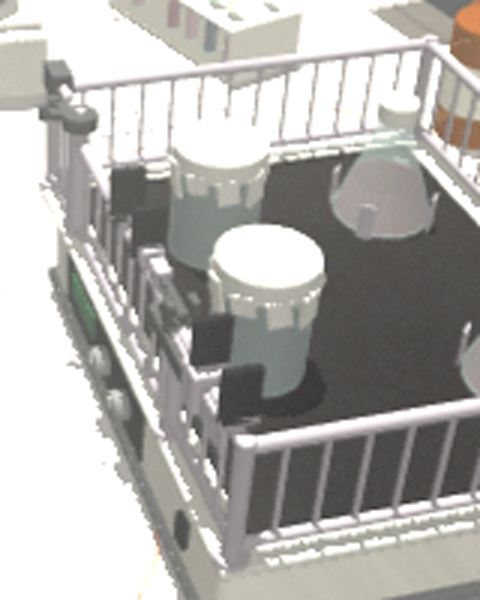

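Top zoom: hinge disc at px (310,199), plate edges as ticks near (360,206), (384,210). Side zoom: four black plates, with top middles near (363,226), (370,239), (391,275), (401,292). I'll cast rays and fit the pose.

```bash
cat > h.py <<'E'
from bench import ctrl
import numpy as np
from scipy.spatial.transform import Rotation as R
P={n:ctrl.camera_params(n) for n in("side","top")}
def ray(n,u,v,z):
    p=P[n];T=np.array(p["camera_from_world"]);c=-T[:3,:3].T@T[:3,3]
    d=T[:3,:3].T@np.array([(u-p["cx"])/p["fx"],(v-p["cy"])/p["fy"],1]);return (c+d*(z-c[2])/d[2])
def proj(n,X):
    p=P[n];T=np.array(p["camera_from_world"]);q=T[:3,:3]@X+T[:3,3];return np.array([p["fx"]*q[0]/q[2]+p["cx"],p["fy"]*q[1]/q[2]+p["cy"]])
def fit(S,W): # rigid 2D
    S=np.array(S,float);W=np.array(W)[:,:2];s=S.mean(0);w=W.mean(0);A=S-s;B=W-w
    th=np.arctan2((A[:,0]*B[:,1]-A[:,1]*B[:,0]).sum(),(A*B).sum());c,k=np.cos(th),np.sin(th);M=np.array([[c,-k],[k,c]])
    t=w-M@s;return t,th,W-(S@M.T+t)
E
python3 - <<'E'
from h import *
S=[(-.165,.012),(-.165,-.034),(-.165,-.150),(-.165,-.196)]
W=[ray("side",*uv,.243) for uv in [(362.7,226),(370,239),(390.7,275),(401,292)]]
print(np.round(W,4));
t,th,r=fit(S,W);print("side plates",t,th,np.round(r,4))
for name,uv,z in [("hinge",(310.1,199.2),.228),("FL",(279,205),.203),("FR",(459,222),.203),("BL",(291,56),.203),("BR",(475,76),.203)]:
    print(name,ray("top",*uv,z))
c,k=np.cos(th),np.sin(th)
for s in S+[(-.165,.13),(-.165,-.1)]:
    w=t+np.array([[c,-k],[k,c]])@s
    q=proj("top",np.array([*w,.243]));print(s,w,q,(q-[265,170])*3.7, proj("side",np.array([*w,.243])))
E
```

```text
[[ 0.5888  0.0132  0.243 ]
 [ 0.5816 -0.0342  0.243 ]
 [ 0.5655 -0.1467  0.243 ]
 [ 0.5598 -0.1921  0.243 ]]
side plates [ 0.7501943  -0.02198247] -0.1406918776487707 [[ 0.0003  0.0002]
 [-0.0004 -0.0017]
 [-0.0003  0.0007]
 [ 0.0005  0.0009]]
hinge [0.60308114 0.12863393 0.228     ]
FL [0.59547173 0.19726367 0.203     ]
FR [ 0.55069781 -0.20125214  0.203     ]
BL [0.93481373 0.16542101 0.203     ]
BR [ 0.88445641 -0.25256291  0.203     ]
(-0.165, 0.012) [0.58850737 0.01303661] [364.63976033 203.93988241] [368.66711324 125.57756491] [362.61818397 226.06855428]
(-0.165, -0.034) [ 0.58205687 -0.03250887] [386.06403645 206.59133811] [447.93693487 135.38795101] [369.80568027 238.48693373]
(-0.165, -0.15) [ 0.5657904 -0.1473627] [439.93506686 213.25838487] [647.25974738 160.05602401] [391.05289921 275.19735637]
(-0.165, -0.196) [ 0.5593399  -0.19290818] [461.23631813 215.89461509] [726.07437709 169.81007582] [401.00457073 292.39160981]
(-0.165, 0.13) [0.60505429 0.12987068] [309.52099894 197.1184172 ] [164.72769609 100.33814366] [346.65829512 198.49345062]
(-0.165, -0.1) [ 0.57280181 -0.09785674] [416.74203097 210.38802851] [561.44551458 149.43570548] [381.28433024 258.319463  ]
```

The pose fits to about 2 mm: shaker near (0.749,-0.022), yaw -0.14. I'll start the move with a lift, travel and a small turn to learn the sign of joint 6.

```bash
cat >> h.py <<'E'
SH=np.array([.749,-.022]);TH=-.14
def sh(x,y):
    c,k=np.cos(TH),np.sin(TH);return SH+np.array([[c,-k],[k,c]])@[x,y]
def go(w,yaw=None):
    s=ctrl.get_state();r=R.from_euler('xyz',s["ee_rot"]);d=r.inv().apply(np.array(w)-s["tool_pos"])*100
    if yaw is not None: print("rv",np.round((r.inv()*R.from_euler('xyz',[np.pi,0,yaw])).as_rotvec(),3))
    print("shift cm",np.round(d,2),"tcp",np.round(s["tool_pos"],4),"rpy",np.round(s["ee_rot"],3),"q",np.round(s["qpos"],2),"F",np.round(s["ft_force"],1),"w",s["width"],s["time_s"])
E
python3 -m crank '[[[0,0,-5],[0,0,0.1]],[[0,0,-8],[0,0,0.2]],[[0,0,-9],[0,0,0.3]],[[0,0,-9],[0,0,0.3]],[[0,0,-9],[0,0,0.3]]]' 8.5 30
python3 - <<'E'
from h import *
print(sh(-.165,-.175)); go([*sh(-.165,-.175),.33],np.pi-.14);go([*sh(-.165,-.175),.33],-.14)
E
```

```text
time_s: 0.72
tool_pos: [0.1272, 0.509, 0.3394]
ee_rot: [-3.14, 0.0, 2.599]
ft_force: [0.3, -0.3, -0.0]
width: 0.0851
finger_force: 0.0
[ 0.56119432 -0.17226319]
rv [-0.001  0.    -0.403]
shift cm [-72.35 -35.93   1.02] tcp [0.1272 0.509  0.3394] rpy [-3.14   0.     2.599] q [ 1.33  0.23  0.2   1.54 -0.    1.87] F [ 0.3 -0.3 -0. ] w 0.08511061266143469 0.725
rv [0.000e+00 2.000e-03 2.739e+00]
shift cm [-72.35 -35.93   1.02] tcp [0.1272 0.509  0.3394] rpy [-3.14   0.     2.599] q [ 1.33  0.23  0.2   1.54 -0.    1.87] F [ 0.3 -0.3 -0. ] w 0.08511061266143469 0.725
```

```bash
python3 -m crank '[[[-6,-3,0.2],[0,0,-0.1]],[[-11,-5.5,0.4],[0,0,-0.2]],[[-16.5,-8.2,0.6],[0,0,-0.3]],[[-22,-11,0.8],[0,0,-0.4]],[[-27.5,-13.7,1],[0,0,-0.403]]]'
python3 - <<'E'
from h import *
go([*sh(-.165,-.175),.33],np.pi-.14)
E
```

```text
time_s: 1.35
tool_pos: [0.2917, 0.2477, 0.3296]
ee_rot: [-3.141, -0.0, 3.004]
ft_force: [1.2, 0.9, -0.0]
width: 0.0849
finger_force: 0.0
rv [-0.001 -0.     0.002]
shift cm [-3.247e+01 -3.789e+01 -3.000e-02] tcp [0.2917 0.2477 0.3296] rpy [-3.141 -0.     3.004] q [ 0.7  -0.02 -0.12  1.48 -0.    0.84] F [ 1.2  0.9 -0. ] w 0.08491827606255145 1.35
```

```bash
python3 -m crank '[[[-3.5,-4.2,0],[0,0,0]],[[-7.5,-8.8,0],[0,0,0]],[[-11.5,-13.4,0],[0,0,0]],[[-15.5,-18,0],[0,0,0]],[[-19.5,-22.7,0],[0,0,0]]]'
python3 -m crank '[[[-3.5,-4,0],[0,0,0]],[[-7,-8,0],[0,0,0]],[[-10.5,-12,0],[0,0,0]],[[-13,-15.2,0],[0,0,0]],[[-13,-15.2,0],[0,0,0]]]'
python3 - <<'E'
from h import *
import cv2
go([*sh(-.165,-.175),.234],np.pi-.14)
a=ctrl.grab_frame("side")[150:350,300:520,::-1];b=ctrl.grab_frame("top")[150:250,330:500,::-1]
a=cv2.resize(cv2.convertScaleAbs(a,alpha=1.8,beta=10),(400,364),interpolation=2);b=cv2.resize(cv2.convertScaleAbs(b,alpha=1.8,beta=10),(400,235),interpolation=2)
im=np.zeros((364,800,3),np.uint8);im[:,:400]=a;im[:235,400:]=b;cv2.imwrite("pics/c1.png",im)
E
```

```text
time_s: 1.98
tool_pos: [0.4528, -0.0047, 0.3296]
ee_rot: [-3.142, -0.001, 3.001]
ft_force: [0.5, 0.1, 0.8]
width: 0.0849
finger_force: 0.0
time_s: 2.6
tool_pos: [0.5602, -0.1737, 0.328]
ee_rot: [3.142, -0.003, 2.999]
ft_force: [0.4, 0.0, -0.0]
width: 0.0849
finger_force: 0.0
rv [ 0.    -0.003 -0.003]
shift cm [-0.11  0.16  9.4 ] tcp [ 0.5602 -0.1737  0.328 ] rpy [ 3.142e+00 -3.000e-03  2.999e+00] q [-0.3   0.34  0.33  1.56 -0.   -0.16] F [ 0.4  0.  -0. ] w 0.08490824985549555 2.6
```

View pics/c1.png

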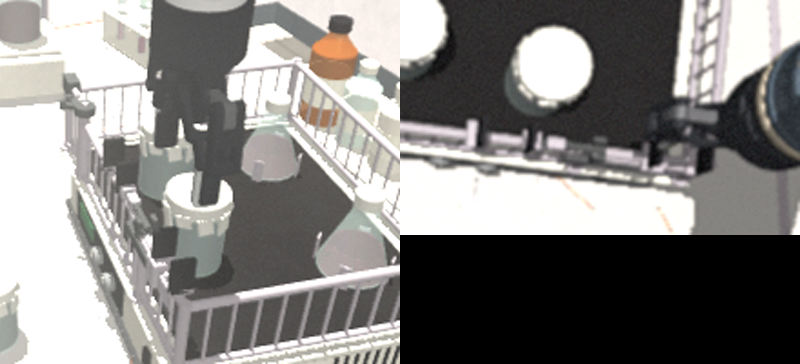

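Side crop: fingers hang above, behind the plates in the image, with near tip at crop (205,195) and the plates at (163,240) and (183,272). I'll go down partway and check.

```bash
python3 -m crank '[[[0,0.1,2],[0,0,0]],[[-0.1,0.15,4],[0,0,0]],[[-0.1,0.15,5.5],[0,0,0]],[[-0.1,0.15,6.3],[0,0,0]],[[-0.1,0.15,6.3],[0,0,0]]]'
python3 - <<'E'
from h import *
import cv2
go([*sh(-.165,-.175),.234],np.pi-.14)
a=ctrl.grab_frame("side")[200:320,340:460,::-1];b=ctrl.grab_frame("top")[170:250,400:500,::-1]
a=cv2.resize(cv2.convertScaleAbs(a,alpha=2.5,beta=20),(480,480),interpolation=2);b=cv2.resize(cv2.convertScaleAbs(b,alpha=2.5,beta=20),(320,256),interpolation=2)
im=np.zeros((480,800,3),np.uint8);im[:,:480]=a;im[:256,480:]=b;cv2.imwrite("pics/c2.png",im)
E
```

```text
time_s: 3.32
tool_pos: [0.5605, -0.1698, 0.2672]
ee_rot: [-3.142, -0.0, 3.0]
ft_force: [-0.4, -0.4, 0.7]
width: 0.0851
finger_force: 0.0
rv [-0.    -0.    -0.001]
shift cm [-0.1  -0.24  3.32] tcp [ 0.5605 -0.1698  0.2672] rpy [-3.142 -0.     3.   ] q [-0.29  0.34  0.17  1.41 -0.   -0.15] F [-0.4 -0.4  0.7] w 0.08509743210364142 3.325
```

View pics/c2.png

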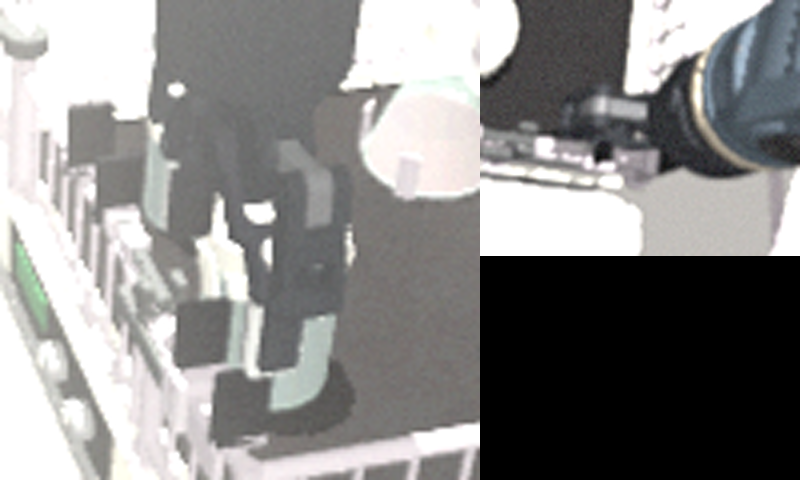

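Run:
```python
from h import *
s=ctrl.get_state();t=s["tool_pos"];yd=np.array([.14,.99,0])
for o in(-.043,-.05,-.057,.043):
  for z in(.248,.254,.26):
    print(o,z,proj("side",np.r_[(t+o*yd)[:2],z]))
print(ray("side",410.7,293,.254))
```

```text
-0.043 0.248 [405.06276593 298.29654477]
-0.043 0.254 [405.43429371 295.42085169]
-0.043 0.26 [405.80953001 292.51645396]
-0.05 0.248 [406.74597375 301.19410971]
-0.05 0.254 [407.12895561 298.30949427]
-0.05 0.26 [407.51579163 295.39584935]
-0.057 0.248 [408.45669532 304.13903831]
-0.057 0.254 [408.85145833 301.24559301]
-0.057 0.26 [409.25022684 298.32278897]
0.043 0.248 [386.39405139 266.15921038]
0.043 0.254 [386.64768549 263.39806517]
0.043 0.26 [386.90362161 260.61185934]
[ 0.56554609 -0.21069449  0.254     ]
```

Predicted and observed fingertip agree to about 2 mm. I'll go down, shift to the squeezed middle and close.

```bash
python3 -m crank '[[[0,-0.2,1],[0,0,0]],[[0,-0.4,2],[0,0,0]],[[0,-0.6,3],[0,0,0]],[[0,-0.8,3],[0,0,0]],[[0,-0.9,3],[0,0,0]]]'
python3 -m crank '[[[0,0,0],[0,0,0]],[[0,0,0],[0,0,0]],[[0,0,0],[0,0,0]],[[0,0,0],[0,0,0]],[[0,0,0],[0,0,0]]]' 3.7 30
python3 - <<'E'
from h import *
go([*sh(-.165,-.182),.237],np.pi-.14)
E
```

```text
time_s: 4.05
tool_pos: [0.5596, -0.1793, 0.2374]
ee_rot: [-3.141, 0.0, 3.0]
ft_force: [-0.1, 0.5, 0.1]
width: 0.0845
finger_force: 0.0
time_s: 4.68
tool_pos: [0.5598, -0.1791, 0.2376]
ee_rot: [-3.142, 0.001, 3.0]
ft_force: [0.0, 2.1, 3.7]
width: 0.0369
finger_force: 2.8
rv [-0.     0.001 -0.002]
shift cm [-0.05 -0.01  0.06] tcp [ 0.5598 -0.1791  0.2376] rpy [-3.142e+00  1.000e-03  3.000e+00] q [-0.31  0.35  0.11  1.33  0.   -0.17] F [0.  2.1 3.7] w 0.036875195775734185 4.675
```

```bash
python3 -m crank '[[[0,0,0],[0,0,0]],[[0,0,0],[0,0,0]],[[0,0,0],[0,0,0]],[[0,0,0],[0,0,0]],[[0,0,0],[0,0,0]]]' 2.5 45
python3 -m crank '[[[0,0,0],[0,0,0]],[[0,0,0],[0,0,0]],[[0,0,0],[0,0,0]],[[0,0,0],[0,0,0]],[[0,0,0],[0,0,0]]]'
python3 - <<'E'
from h import *
go([*sh(-.165,-.182),.237],np.pi-.14)
E
```

```text
time_s: 5.3
tool_pos: [0.5595, -0.1809, 0.2381]
ee_rot: [-3.138, 0.001, 2.998]
ft_force: [-1.8, -7.0, 9.0]
width: 0.0325
finger_force: 47.6
time_s: 5.92
tool_pos: [0.5595, -0.1808, 0.2382]
ee_rot: [-3.138, 0.001, 2.998]
ft_force: [-2.1, -7.1, 8.0]
width: 0.0327
finger_force: 47.6
rv [-0.003  0.001 -0.003]
shift cm [-0.05  0.17  0.11] tcp [ 0.5595 -0.1808  0.2382] rpy [-3.138e+00  1.000e-03  2.998e+00] q [-0.31  0.35  0.11  1.33 -0.   -0.17] F [-2.1 -7.1  8. ] w 0.03270326329593002 5.925
```

Catch fully squeezed (34 mm). The pull shows the shaker is about 2 mm further to -y. I'll open, rise and check the catch stays, then go to the gate grip.

```bash
sed -i 's/SH=np.array(\[.749,-.022\])/SH=np.array([.749,-.0242])/' h.py
python3 -m crank '[[[0,0,0],[0,0,0]],[[0,0,0],[0,0,0]],[[0,0,0],[0,0,0]],[[0,0,-1],[0,0,0]],[[0,0,-3],[0,0,0]]]' 8.5 30
python3 -m crank '[[[0,0,-2],[0,0,0]],[[0,0,-5],[0,0,0]],[[0,4,-5],[0,0,0]],[[0,9,-5],[0,0,0]],[[0,13.5,-5],[0,0,0]]]'
python3 - <<'E'
from h import *
import cv2
go([*sh(-.165,-.005),.237],np.pi-.14)
a=ctrl.grab_frame("side")[200:320,340:460,::-1];b=ctrl.grab_frame("top")[170:250,400:500,::-1]
a=cv2.resize(cv2.convertScaleAbs(a,alpha=2.5,beta=20),(480,480),interpolation=2);b=cv2.resize(cv2.convertScaleAbs(b,alpha=2.5,beta=20),(320,256),interpolation=2)
im=np.zeros((480,800,3),np.uint8);im[:,:480]=a;im[:256,480:]=b;cv2.imwrite("pics/c3.png",im)
E
```

```text
time_s: 6.55
tool_pos: [0.5592, -0.1789, 0.2676]
ee_rot: [3.141, -0.001, 3.0]
ft_force: [-0.4, 0.0, 0.7]
width: 0.085
finger_force: 0.0
time_s: 7.18
tool_pos: [0.5788, -0.044, 0.3182]
ee_rot: [3.142, 0.001, 3.0]
ft_force: [0.5, -1.2, -0.2]
width: 0.0851
finger_force: 0.0
rv [ 0.     0.001 -0.002]
shift cm [-0.06  3.84  8.12] tcp [ 0.5788 -0.044   0.3182] rpy [3.142e+00 1.000e-03 3.000e+00] q [-0.08  0.33  0.28  1.53 -0.    0.07] F [ 0.5 -1.2 -0.2] w 0.0850658468197318 7.175
```

View pics/c3.png

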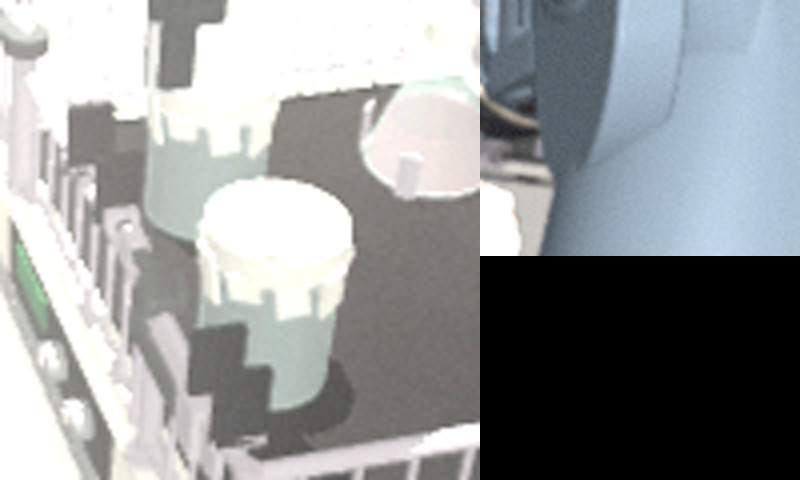

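The safety plates now stand close together, with tops at crop (218,330) and (243,368). The gate grip plates are at (91,104) and (120,150), as predicted. Descending onto the grip.

```bash
python3 -m crank '[[[0,3.6,1],[0,0,0]],[[0,3.6,3],[0,0,0]],[[0,3.6,5.5],[0,0,0]],[[0,3.6,7.5],[0,0,0]],[[0,3.7,8.1],[0,0,0]]]'
python3 -m crank '[[[0,0.2,0],[0,0,0]],[[0,0.35,0],[0,0,0]],[[0,0.35,0],[0,0,0]],[[0,0.35,0],[0,0,0]],[[0,0.35,0],[0,0,0]]]' 3.8 40
python3 - <<'E'
from h import *
go([*sh(-.165,-.002),.237],np.pi-.14)
E
```

```text
time_s: 7.9
tool_pos: [0.5834, -0.0092, 0.2357]
ee_rot: [-3.141, -0.001, 2.999]
ft_force: [0.3, 0.3, -0.5]
width: 0.0846
finger_force: 0.0
time_s: 8.52
tool_pos: [0.5853, -0.0047, 0.2384]
ee_rot: [3.14, 0.003, 3.0]
ft_force: [-0.1, 2.8, 6.1]
width: 0.0384
finger_force: 12.2
rv [ 0.001  0.003 -0.001]
shift cm [0.02 0.16 0.14] tcp [ 0.5853 -0.0047  0.2384] rpy [3.14e+00 3.00e-03 3.00e+00] q [-0.01  0.34  0.11  1.33  0.    0.13] F [-0.1  2.8  6.1] w 0.03841946766257789 8.525
```

```bash
python3 -m crank '[[[0,0,0],[0,0,0]],[[0,0,0],[0,0,0]],[[0,0,0],[0,0,0]],[[0,0,0],[0,0,0]],[[0,0,0],[0,0,0]]]' 2.5 55
python3 - <<'E'
from h import *
go([*sh(-.165,-.002),.237],np.pi-.14)
s=ctrl.get_state();print(s["ft_force"],s["wrist_torque"])
# arc: grasp centre r from hinge, rows in tool axes at start (x=-shaker x, y=shaker y, z down)
r=.132
for a in np.arange(0,1.75,.1): print(round(a,2),np.round([100*r*np.sin(a),100*r*(1-np.cos(a))],2), end="; ")
E
```

```text
time_s: 9.15
tool_pos: [0.5858, -0.0024, 0.2391]
ee_rot: [3.136, 0.005, 3.002]
ft_force: [0.1, 15.8, 9.4]
width: 0.032
finger_force: 56.0
rv [0.006 0.005 0.001]
shift cm [ 0.04 -0.09  0.21] tcp [ 0.5858 -0.0024  0.2391] rpy [3.136 0.005 3.002] q [-0.01  0.34  0.11  1.33  0.01  0.13] F [ 0.1 15.8  9.4] w 0.03203437665657227 9.15
[ 0.08391272 15.79596979  9.41248278] [ 2.27418408  0.09858544 -0.03361511]
0.0 [0. 0.]; 0.1 [1.32 0.07]; 0.2 [2.62 0.26]; 0.3 [3.9  0.59]; 0.4 [5.14 1.04]; 0.5 [6.33 1.62]; 0.6 [7.45 2.31]; 0.7 [8.5 3.1]; 0.8 [9.47 4.  ]; 0.9 [10.34  4.99]; 1.0 [11.11  6.07]; 1.1 [11.76  7.21]; 1.2 [12.3   8.42]; 1.3 [12.72  9.67]; 1.4 [13.01 10.96]; 1.5 [13.17 12.27]; 1.6 [13.19 13.59]; 1.7 [13.09 14.9 ];
```

Grip fully squeezed. I'll recentre by 2.5 mm and begin the arc (radius 132 mm), checking that the gate follows.

```bash
python3 -m crank '[[[0,0.25,0],[0,0,0]],[[0.4,0.26,0],[0,0,0.03]],[[0.8,0.27,0],[0,0,0.06]],[[1.3,0.32,0],[0,0,0.1]],[[2,0.4,0],[0,0,0.15]]]'
python3 - <<'E'
from h import *
go([*sh(-.165,-.002),.237],np.pi-.14)
E
```

```text
time_s: 9.78
tool_pos: [0.5665, 0.002, 0.2391]
ee_rot: [3.14, 0.005, 2.849]
ft_force: [1.2, 3.1, 11.6]
width: 0.0325
finger_force: 55.6
rv [ 0.002  0.005 -0.152]
shift cm [-1.96  0.05  0.22] tcp [0.5665 0.002  0.2391] rpy [3.14  0.005 2.849] q [0.   0.31 0.06 1.31 0.   0.3 ] F [ 1.2  3.1 11.6] w 0.032521818902902185 9.775
```

```bash
python3 -m crank '[[[1.05,0.04,0],[0,0,0.08]],[[2.1,0.17,0],[0,0,0.16]],[[3.14,0.38,0],[0,0,0.24]],[[4.15,0.67,0],[0,0,0.32]],[[5.14,1.04,0],[0,0,0.4]]]'
python3 - <<'E'
from h import *
import cv2
go([*sh(-.165,-.002),.237],np.pi-.14)
a=ctrl.grab_frame("side")[170:330,280:480,::-1];b=ctrl.grab_frame("top")[150:270,260:420,::-1]
a=cv2.resize(cv2.convertScaleAbs(a,alpha=2,beta=20),(400,320),interpolation=2);b=cv2.resize(cv2.convertScaleAbs(b,alpha=2,beta=20),(400,300),interpolation=2)
im=np.zeros((320,800,3),np.uint8);im[:,:400]=a;im[:300,400:]=b;cv2.imwrite("pics/c4.png",im)
E
```

```text
time_s: 10.4
tool_pos: [0.5202, 0.0265, 0.2391]
ee_rot: [3.138, 0.004, 2.448]
ft_force: [0.9, 2.2, 12.0]
width: 0.0323
finger_force: 55.7
rv [ 0.002  0.005 -0.554]
shift cm [-6.9   1.89  0.25] tcp [0.5202 0.0265 0.2391] rpy [3.138 0.004 2.448] q [ 0.05  0.23 -0.05  1.28 -0.    0.75] F [ 0.9  2.2 12. ] w 0.03232628585292193 10.4
```

View pics/c4.png

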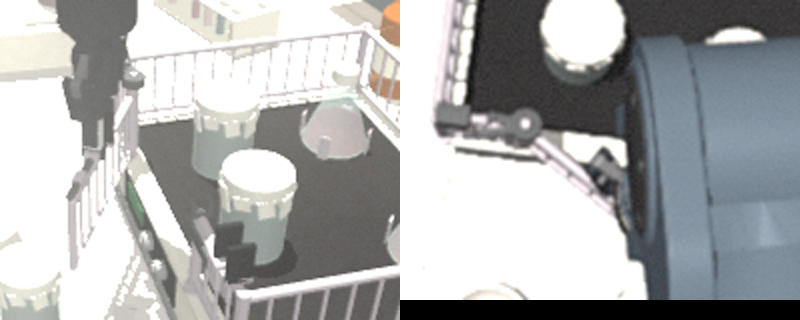

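The gate follows, open about 0.55 rad in both crops. Continuing the arc.

```bash
python3 -m crank '[[[1.05,0.04,0],[0,0,0.08]],[[2.1,0.17,0],[0,0,0.16]],[[3.14,0.38,0],[0,0,0.24]],[[4.15,0.67,0],[0,0,0.32]],[[5.14,1.04,0],[0,0,0.4]]]'
python3 -m crank '[[[1.05,0.04,0],[0,0,0.08]],[[2.1,0.17,0],[0,0,0.16]],[[3.14,0.38,0],[0,0,0.24]],[[4.15,0.67,0],[0,0,0.32]],[[5.14,1.04,0],[0,0,0.4]]]'
python3 - <<'E'
from h import *
H=sh(-.165,.13);t=ctrl.get_state()["tool_pos"][:2];print(H,t-H,np.hypot(*(t-H)))
go([*sh(-.165,-.002),.237],np.pi-.14)
E
```

```text
time_s: 11.12
tool_pos: [0.4871, 0.0671, 0.239]
ee_rot: [3.137, 0.003, 2.047]
ft_force: [1.5, -0.0, 12.0]
width: 0.0325
finger_force: 55.7
time_s: 11.75
tool_pos: [0.4725, 0.1178, 0.2391]
ee_rot: [3.137, -0.0, 1.647]
ft_force: [0.7, -2.5, 13.6]
width: 0.0317
finger_force: 55.8
[0.60375497 0.12755269] [-0.13128916 -0.00975571] 0.13165112146009156
rv [ 0.004  0.003 -1.355]
shift cm [-12.92  10.33   0.25] tcp [0.4725 0.1178 0.2391] rpy [ 3.137 -0.     1.647] q [ 0.24  0.17 -0.13  1.27 -0.    1.74] F [ 0.7 -2.5 13.6] w 0.03166160327360383 11.75
```

```bash
python3 -m crank '[[[1.05,0.04,0],[0,0,0.08]],[[2.1,0.17,0],[0,0,0.16]],[[3.14,0.38,0],[0,0,0.24]],[[4.2,0.69,0],[0,0,0.325]],[[4.2,0.69,0],[0,0,0.325]]]'
python3 - <<'E'
from h import *
import cv2
H=sh(-.165,.13);t=ctrl.get_state()["tool_pos"][:2]-H;print(t,np.hypot(*t),"angle",np.arctan2(-t[0],-t[1])-TH)
go([*sh(-.165,-.002),.237],np.pi-.14)
a=ctrl.grab_frame("side")[150:400,180:440,::-1];b=ctrl.grab_frame("top")[150:310,260:440,::-1]
a=cv2.resize(cv2.convertScaleAbs(a,alpha=1.8,beta=20),(400,385),interpolation=2);b=cv2.resize(cv2.convertScaleAbs(b,alpha=1.8,beta=20),(400,356),interpolation=2)
im=np.zeros((385,800,3),np.uint8);im[:,:400]=a;im[:356,400:]=b;cv2.imwrite("pics/c5.png",im)
E
```

```text
time_s: 12.38
tool_pos: [0.476, 0.1605, 0.239]
ee_rot: [3.138, -0.002, 1.324]
ft_force: [-2.1, -3.8, 16.3]
width: 0.0322
finger_force: 55.5
[-0.12771081  0.03293349] 0.1318888431492959 angle 1.9631734147015507
rv [ 0.004  0.002 -1.678]
shift cm [-13.19  14.6    0.23] tcp [0.476  0.1605 0.239 ] rpy [ 3.138e+00 -2.000e-03  1.324e+00] q [ 0.33  0.2  -0.09  1.27 -0.    2.14] F [-2.1 -3.8 16.3] w 0.03217919022318886 12.375
```

View pics/c5.png

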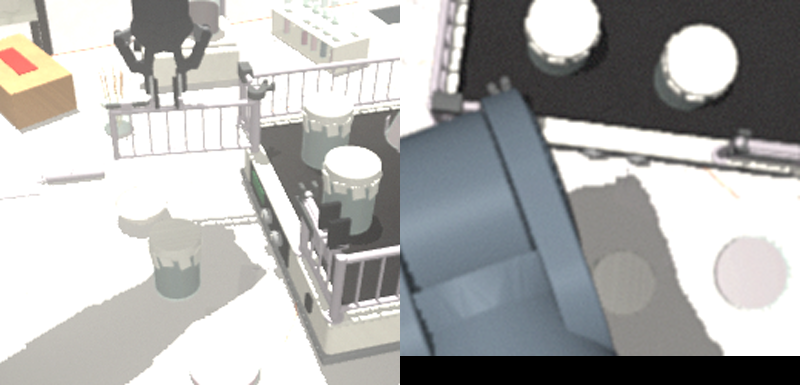

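The gate stands open at about 1.68 rad with the grip fully squeezed, and the beakers and dishes are where they were. Handing in.

```bash
python3 -c "
from bench import ctrl
print(ctrl.close_job())"
```

```text
the job is handed in; nothing more can be done
None
```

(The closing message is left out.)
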